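Nest the processor's bowls and hold its pulse dial at the third click

TASK

Get the food processor ready for a small batch of plum paste: lower the open middle bowl onto the spindle inside the clear work bowl until it sits right down, and then lower the small lidded bowl of plums into the middle bowl until it sits right down too, without dropping either of them. Only then give it a pulse: turn the sprung dial clockwise past its first two clicks to the third, never on to the fourth, and finish still holding it there, since it runs back to off as soon as it is let go. Leave the salt jar and the tape roll where they are.

Things in the scene. Friction and masses are not known exactly. Their poses are not given: they have to be found in the camera images.
- processor: White food processor, fixed; place and heading vary. Round platform with a fixed clear work bowl (rim 98 mm above the table, inner radius 52 mm at floor, 54 at rim, loop handle outside) and, beside it, a square motor tower 84 mm wide, 95 mm high, with the dial on top. Origin on the table; z up, y level from bowl centre (y = -40 mm) to dial axis (y = +66 mm), x to the side with the dots.
- bowl_seat (a point): Centre of the work bowl's inner floor, 39 mm above the table, axes as the processor's. A fixed upright steel spindle, 12 mm thick with a round top, stands here and reaches 40 mm above this point; the bowl's rim is 59 mm above it.
- middle_bowl_center (a point): Centre of the loose middle bowl, half-way up: 34 mm above its underside and 34 mm below the top of its chimney; z up, stands upright. Sitting right down in the work bowl, this point is 34 mm above bowl_seat. To the right of the bowls and the processor stands a fixed wash tub with a colander of plums, up to 137 mm high.
- middle_bowl: Open white bowl, 99 mm wide at the rim, 90 at the foot, rim 56 mm high, 110 g nominal. In its middle a round chimney 25 mm thick, domed top 68 mm high: grip it there, from above; 32 mm free between chimney and wall, floor 4 mm thick. The chimney is hollow from below (18 mm wide, 60 deep) and drops over the spindle with 3 mm to spare all round. Origin at the underside's centre.
- small_bowl_center (a point): Centre of the loose small lidded bowl, half-way up: 51 mm above its underside and 51 mm below the top of its knob; z up, stands upright. Sitting right down in the middle bowl, this point is 21 mm above middle_bowl_center.
- small_bowl: Small white bowl of red plums, its clear domed lid clipped on for good, 81 mm wide, 102 mm high, 130 g nominal. Round grey knob on top, 25 to 27 mm thick, 76 to 102 mm above the underside: grip it there. Underneath, a central well (31 mm wide, 69 deep) drops over the middle bowl's chimney with 3 mm to spare all round. Origin at the underside's centre.
- pulse_dial (a joint): Turn of the pulse dial, rad: 0 = off, growing clockwise seen from above. Clicks (soft detents) at 0.4, 0.8, 1.2 and 1.6, marked by one to four dots on the tower; end stop at 1.65. A spring always drives it back to 0 from every click: 0.09 N m at off, 0.16 N m at the third click, with a click ripple of about +-0.07 N m on top.
- dial_grip (a point): Middle of the dial's upright white grip bar, on the dial's vertical axis, 117 mm above the table. The bar is 40 mm long, 12 mm wide and spans 104 to 128 mm above the table; its length lies along this point's x axis (towards the end with the black line) and turns with the dial. Below it is a disc 44 mm wide, its top 104 mm above the table.
- salt_jar: Bystander: spice jar with a red cap, 45 mm across, 106 mm high; origin at the centre of its underside.
- tape_roll: Bystander: roll of packing tape lying flat, 83 mm across, 24 mm high; origin at the centre of its underside.

How it is judged:
By the outcome, as a careful person would: the job done as asked, in the order asked, and still so for the second after the job is handed in, while the arm keeps its last pose, push and grip.
It also fails if it takes over 69 s, if anything falls off the work surface, if the arm or the gripper's body presses on something with over 40 N, if the wrist force passes 120 N, or if a joint passes its speed limit or range.

ROBOT

A 6-joint arm with a two-finger parallel gripper is mounted at the origin on the work surface; the furniture and walls round the work are solid. World frame = base frame: x ahead of the robot, y to its left, z up, the work surface at z = 0. Lengths are in mm, angles in rad, forces in N, time in s.
With the tool pointing down it reaches from about 425 to 1125 mm from the base axis. Payload 14.9 kg.
Tool frame: the origin (TCP) lies midway between the tips of the shut fingers; the grasp point (between the pads) lies 19 mm behind it; z points along the fingers, y is the line along which they close (so a half turn about z gives the same grasp; the last joint's range is limited). The gripper opens to 91 mm and grips with 3 to 60 N. Pads are 32 mm wide; open, the fingers measure 118 mm over their backs; the gripper's body (76 mm by 178 mm) begins 60 mm behind the grasp point.
Start: joints at [1.081, 0.379, 1.734, -0, 1.028, -0.033], TCP at [308.764, 628.238, 213.932] pointing down, gripper open.
Joint ranges: [-2.77, 2.77], [-0.74, 2.19], [0, 2.66], [-1.06, 4.2], [0.31, 2.87], [-3.08, 3.08]. Speed limits (rad/s): [1.89, 1.89, 2.39, 3.14, 3.14, 3.14].

INTERFACE

Orientations are given as a 3x3 rotation matrix whose columns are the frame's x, y, z axes.
In Python, from workcell import readout, optics, job gives the robot as it stands. The module is installed in compiled form; this text tells all that it offers.
- The arm moves only by the tool send_rows, never from a script. Its argument "commands" is a list of rows, each a list of 7 numbers: the opening, from 0 (shut) to 1 (fully open), then the shift along the world's x, y, z in m, then the turn, a rotation vector about the world's x, y, z in rad. A call has 1 to 10 rows; each row is the pose to reach, as a shift and turn from the pose commanded when the call began; what a row does not reach only later rows make up. A row lasts 1/8 s, in which the tool goes at most 62.5 mm and 10.7 degrees, less where a joint would pass 70% of its speed; a pose out of reach is approached as far as the arm can. A call with a gripper value outside its range is refused whole. The fingers move at their own pace and stop on an object; "force" is the grip in N (left out, the last holds). Time passes only in rows, so rows that repeat a pose let the fingers close. It gives the time, the measured TCP pose, the force, the opening and the grip force at its end, in the units of the state.
- readout.state(): the state, without advancing time (a new reading comes with each control period).
- optics.camera(name): name is "scene" or "top"; returns the picture (420x560x3 uint8, red, green, blue); there is no depth.
- optics.calibration(name): a dict with "fovy" (degrees; the focal length in pixels is half the picture's height over the tangent of half this angle, whatever the lens; pixels are square), "cx", "cy" (the principal point, pixels), "R" (3x3) and "t" (3): a world point X has camera coordinates R X + t. Camera axes: x right, y down, z forward; pixel columns grow to the right and rows downward; lengths in mm; the calibration is good to about 2 mm. A picture is of the moment at which its call begins. calibration takes no time and is no camera call.
- job.hand_in(): hands the job in; it is judged then, once.
The state is a dict: "clock": time; "qpos": joint angles; "qvel": joint speeds; "joint_efforts": joint torques, N m; "tool_pos": TCP position; "orientation": TCP orientation; "force": force on the tool from outside, world axes, zero at the start; "wrist_torque": the same for the moment, N m; "opening": finger opening in mm; "finger_force": force on a finger pad.
Only numpy, scipy, OpenCV 4.12 (cv2) and the standard library are available. Lean on these libraries where they do the work, as an engineer would, in place of code of your own. Each camera call takes 0.05 s, during which the arm holds its last target. There are 200 camera calls.

## Working session

There is one attempt and no reset: what is moved stays moved. The work goes in short steps, Python scripts to look and compute and a tool call to move; the robot and the scene stay as the last step left them, time stands still between calls to the robot, and variables do not carry over. Pictures are saved under pics/ and viewed, at most 10 in all, crops included, and the job is handed in when it is done.

Besides the shell and the picture viewer there is one more tool, called after "Request:" as name(argument=value, ...), one argument or row to a line, values as JSON. send_rows: Moves the arm, as the interface text tells. Its arguments: {"type":"object","properties":{"commands":{"type":"array"},"force":{"type":"number"}},"required":["commands"]}

```bash
mkdir -p pics; cat > h.py <<'E'
import numpy as np, cv2
from workcell import readout, optics, job
def snap(n,f):
    im=optics.camera(n); cv2.imwrite(f'pics/{f}.png',im[:,:,::-1]); return im
def cal(n):
    c=optics.calibration(n); f=210/np.tan(np.radians(c['fovy'])/2)
    return f,c['cx'],c['cy'],np.array(c['R']),np.array(c['t'])
def ray(n,u,v):
    f,cx,cy,R,t=cal(n); d=R.T@np.array([(u-cx)/f,(v-cy)/f,1]); return -R.T@t,d
def onz(n,u,v,z):
    o,d=ray(n,u,v); return o+d*(z-o[2])/d[2]
def proj(n,X):
    f,cx,cy,R,t=cal(n); c=R@np.array(X)+t; return np.array([cx+f*c[0]/c[2],cy+f*c[1]/c[2]])
def tri(a,b):
    o1,d1=ray(*a);o2,d2=ray(*b)
    s=np.linalg.lstsq(np.c_[d1,-d2],o2-o1,rcond=None)[0]
    p,q=o1+s[0]*d1,o2+s[1]*d2; return (p+q)/2,np.linalg.norm(p-q)
E
python3 - <<'E'
from h import *
np.set_printoptions(precision=3,suppress=True)
for n in('scene','top'):
    snap(n,n+'0'); f,cx,cy,R,t=cal(n); print(n,f,cx,cy,-R.T@t,R)
s=readout.state(); print(s)
E
```

```text
scene 448.72000146001494 271.01264869859614 211.77429245893492 [ 160.752 -464.085  849.194] [[ 0.835 -0.55  -0.016]
 [-0.411 -0.604 -0.683]
 [ 0.366  0.577 -0.73 ]]
top 422.9187139152115 275.3585446521368 209.8555831332391 [411.203 112.559 978.952] [[-0.01  -1.    -0.005]
 [-0.986  0.011 -0.169]
 [ 0.169  0.003 -0.986]]
{'clock': 0.1, 'qpos': array([ 1.081,  0.379,  1.735,  0.   ,  1.029, -0.033]), 'qvel': array([-0.001, -0.001, -0.001, -0.001,  0.   ,  0.001]), 'joint_efforts': array([  0.002, -76.505, -43.529,   0.065,   0.04 ,   0.   ]), 'tool_pos': array([308.601, 627.93 , 213.376]), 'orientation': array([[-0.897,  0.441, -0.   ],
       [ 0.441,  0.897, -0.001],
       [ 0.   , -0.001, -1.   ]]), 'force': array([ 0.062,  0.44 , -0.6  ]), 'wrist_torque': array([-0.049,  0.019,  0.018]), 'finger_force': 0.0, 'opening': 91.01415829136975}
```

View pics/scene0.png

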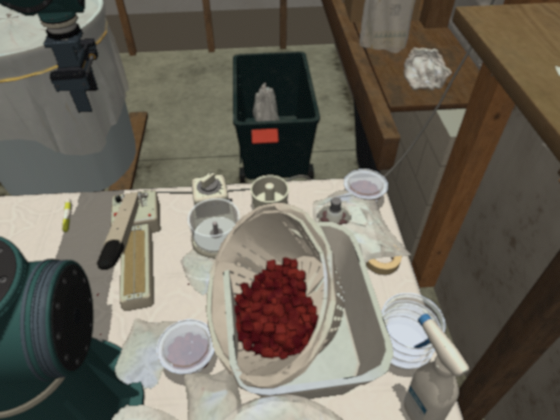

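View pics/top0.png

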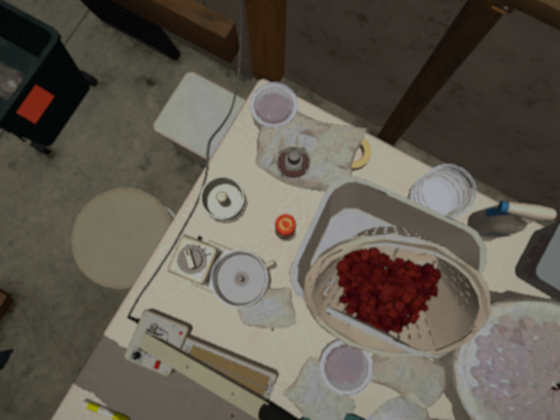

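The scene view shows the processor near (212,215), the middle bowl at (270,192) and the small bowl at (335,210). In the top view the dial is at (193,259), the work bowl at (240,278), the middle bowl at (223,200), the small bowl at (294,160), the salt jar at (285,226) and the tape roll at (358,154).

```bash
python3 - <<'E'
import cv2
a=cv2.imread('pics/top0.png')[130:320,150:340]; b=cv2.imread('pics/scene0.png')[165:265,180:360]
cv2.imwrite('pics/c1.png',cv2.resize(a,(600,600),interpolation=cv2.INTER_CUBIC))
cv2.imwrite('pics/c2.png',cv2.resize(b,None,fx=4.4,fy=4.4,interpolation=cv2.INTER_CUBIC))
E
```

```text
(no output)
```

View pics/c1.png

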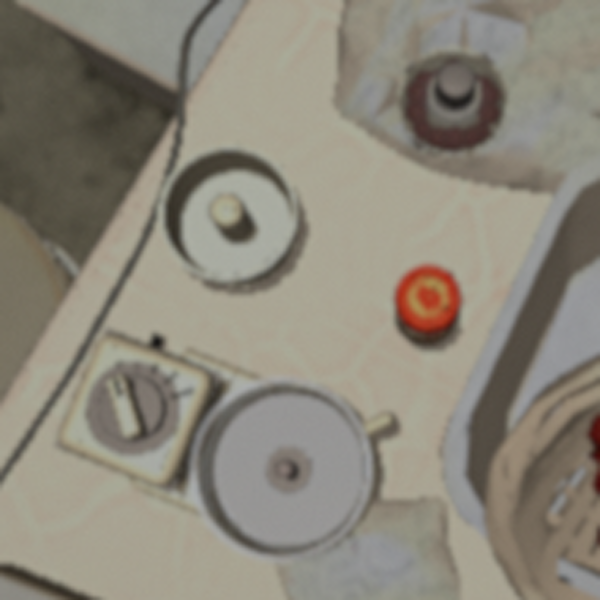

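View pics/c2.png

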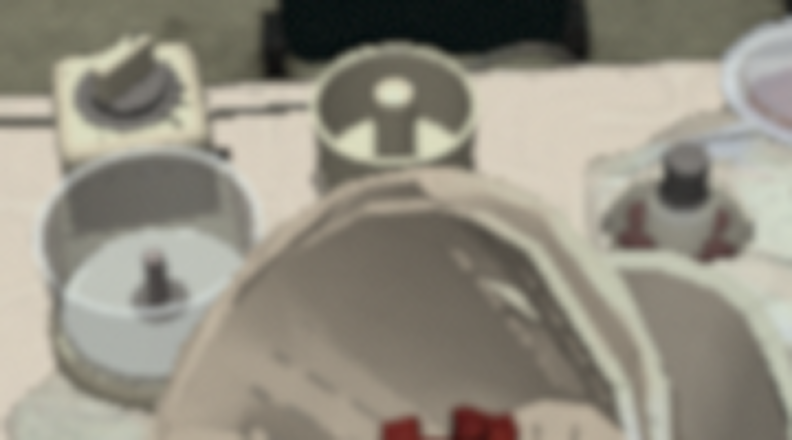

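c1 (3.16× crop, offset 150,130): chimney top (228,211), knob top (458,83), spindle (290,469), bar ends about (113,382) and (137,436), dots to its upper right. c2 (4.4×, offset 180,165): chimney top (394,92), knob top (687,157), spindle tip (152,253).

```bash
cat >> h.py <<'E'
np.set_printoptions(precision=1,suppress=True)
def c1(x,y): k=600/190; return ('top',(x+.5)/k-.5+150,(y+.5)/k-.5+130)
def c2(x,y): k=4.4; return ('scene',(x+.5)/k-.5+180,(y+.5)/k-.5+165)
E
python3 - <<'E'
from h import *
for n,a,b,z in [('chim',(228,211),(394,92),66),('knob',(458,82),(687,157),100),('spin',(291,469),(152,253),78)]:
    print(n,onz(*c1(*a),z),onz(*c2(*b),z),tri(c1(*a),c2(*b)))
print('spin base',onz(*c1(289,469),39))
# rims by extents -> centre
for n,x0,x1,y0,y1,z in[('midrim',164,301,149,289,56),('workrim',193,379,381,557,98),('salt',395,461,265,333,106)]:
    L,Rr,T,B=[onz(*c1(*p),z) for p in((x0,(y0+y1)/2),(x1,(y0+y1)/2),((x0+x1)/2,y0),((x0+x1)/2,y1))]
    print(n,(L+Rr)/2,(T+B)/2,np.linalg.norm(L-Rr),np.linalg.norm(T-B))
e1,e2=onz(*c1(113,382),128),onz(*c1(137,436),128); print('bar',e1,e2,(e1+e2)/2,np.linalg.norm(e1-e2),np.arctan2(*(e1-e2)[1::-1]))
print('disc',onz(*c1(133,408),104))
tc=[(107,332),(214,372),(165,486),(58,445)]
P=[onz(*c1(*p),95) for p in tc]; print('tower',np.mean(P,0),*P)
im=cv2.imread('pics/top0.png');
E
```

```text
chim [599.  232.8  66. ] [599.5 233.4  66. ] (array([598.9, 232.6,  66.9]), np.float64(0.244889419375755))
knob [680.1  72.2 100. ] [681.5  73.5 100. ] (array([679.8,  72.2, 101.9]), np.float64(0.6586474853756361))
spin [420.6 187.3  78. ] [420.7 192.   78. ] (array([419.8, 187.2,  83.3]), np.float64(1.77615560620217))
spin base [421.1 191.9  39. ]
midrim [595.2 230.9  56. ] [595.7 230.9  56. ] 96.59781549416161 100.56747615855987
workrim [420.5 188.9  98. ] [421.1 188.9  98. ] 121.22117509304238 113.22152995719529
salt [530.1  94.9 106. ] [530.2  94.9 106. ] 43.505243627752954 45.21755998629367
bar [476.  296.6 128. ] [441.7 280.6 128. ] [458.8 288.6 128. ] 37.826957895104755 0.4386142185741815
disc [460.7 288.3 104. ]
tower [461.  288.1  95. ] [511.7 308.6  95. ] [484.4 237.   95. ] [410.4 268.1  95. ] [437.6 338.8  95. ]
```

Request:
send_rows(
  commands=[
    [0.5, 0.29, -0.395, 0, 0, 0, 0],
    [0.5, 0.29, -0.395, 0, 0, 0, 0],
    [0.5, 0.29, -0.395, 0, 0, 0, 0],
    [0.5, 0.29, -0.395, 0, 0, 0, 0],
    [0.5, 0.29, -0.395, 0, 0, 0, 0],
    [0.5, 0.29, -0.395, 0, 0, 0, 0],
    [0.5, 0.29, -0.395, 0, 0, 0, 0],
    [0.5, 0.29, -0.395, 0, 0, 0, 0],
    [0.5, 0.29, -0.395, -0.05, 0, 0, 0],
    [0.5, 0.29, -0.395, -0.1, 0, 0, 0],
  ],
  force=5,
)

```text
clock: 1.35
tool_pos: [599.3, 232.5, 112.9]
orientation: [[-0.897, 0.442, 0.001], [0.442, 0.897, 0.0], [-0.001, 0.001, -1.0]]
force: [-0.0, 0.9, -0.2]
opening: 45.6
finger_force: 0.0
```

Request:
send_rows(
  commands=[
    [0.5, 0, 0, -0.04, 0, 0, 0],
    [0.5, 0, 0, -0.06, 0, 0, 0],
    [0.5, 0, 0, -0.078, 0, 0, 0],
    [0.2, 0, 0, -0.078, 0, 0, 0],
    [0.2, 0, 0, -0.078, 0, 0, 0],
    [0.2, 0, 0, -0.078, 0, 0, 0],
    [0.2, 0, 0, -0.078, 0, 0, 0],
    [0.5, 0, 0, -0.078, 0, 0, 0],
    [0.5, 0, 0, -0.078, 0, 0, 0],
    [0.5, 0, 0, -0.078, 0, 0, 0],
  ],
  force=5,
)

```text
clock: 2.6
tool_pos: [598.6, 233.1, 35.8]
orientation: [[-0.897, 0.441, -0.0], [0.441, 0.897, -0.0], [0.0, -0.0, -1.0]]
force: [-0.1, 0.5, 0.4]
opening: 45.2
finger_force: 0.0
```

Request:
send_rows(
  commands=[
    [0.5, 0, 0, 0, 0, 0, -0.18],
    [0.5, 0, 0, 0, 0, 0, -0.36],
    [0.5, 0, 0, 0, 0, 0, -0.54],
    [0.5, 0, 0, 0, 0, 0, -0.72],
    [0.5, 0, 0, 0, 0, 0, -0.9],
    [0.5, 0, 0, 0, 0, 0, -1.08],
    [0.5, 0, 0, 0, 0, 0, -1.26],
    [0.5, 0, 0, 0, 0, 0, -1.44],
    [0.5, 0, 0, 0, 0, 0, -1.571],
    [0.5, 0, 0, 0, 0, 0, -1.571],
  ],
)

```text
clock: 3.85
tool_pos: [598.6, 233.2, 35.8]
orientation: [[0.44, 0.898, -0.0], [0.898, -0.44, -0.0], [-0.0, -0.0, -1.0]]
force: [0.4, 0.3, 0.7]
opening: 45.2
finger_force: 0.0
```

Request:
send_rows(
  commands=[
    [0.0, 0, 0, 0, 0, 0, 0],
    [0, 0, 0, 0, 0, 0, 0],
    [0, 0, 0, 0, 0, 0, 0],
    [0, 0, 0, 0, 0, 0, 0],
  ],
  force=30,
)

```text
clock: 4.35
tool_pos: [598.8, 233.2, 35.9]
orientation: [[0.441, 0.898, 0.0], [0.898, -0.441, -0.0], [0.0, 0.0, -1.0]]
force: [-0.2, -1.1, -0.9]
opening: 24.7
finger_force: 30.0
```

```bash
python3 - <<'E'
from h import *
g=cv2.cvtColor(cv2.imread('pics/top0.png'),cv2.COLOR_BGR2GRAY)
print(g[268:290,230:254])
# inner floor: light region connected around bowl centre
f=cv2.floodFill(cv2.GaussianBlur(g,(3,3),0),np.zeros((422,562),np.uint8),(232,265),255,6,6,4|cv2.FLOODFILL_FIXED_RANGE|(255<<8)|cv2.FLOODFILL_MASK_ONLY)
m=f[2][1:-1,1:-1]; c=max(cv2.findContours(m,0,2)[0],key=cv2.contourArea)
h=cv2.convexHull(c); e=cv2.fitEllipse(h); print(cv2.contourArea(c),e)
print(onz('top',*e[0],39), onz('top',*e[0],98))
for z in (39,79): print(proj('top',[420.8,189.5,z]),proj('scene',[420.8,189.5,z]))
E
```

```text
[[151 150 149 150 150 149 150 149 149 150 150 151 149 150 150 150 149 149
  149 150 150 150 150 150]
 [149 149 150 150 149 150 150 150 150 150 149 150 150 150 151 149 149 149
  150 149 149 150 149 150]
 [150 149 150 150 149 150 149 149 148 146 147 147 147 147 149 150 151 150
  150 149 149 151 150 150]
 [150 150 150 150 149 150 148 145 139 139 139 139 138 138 143 145 147 149
  150 150 150 150 149 151]
 [150 150 150 151 150 150 145 138 130 128 129 128 128 128 132 137 141 147
  150 150 150 150 149 149]
 [150 150 149 149 148 144 137 129 123 123 122 122 123 123 126 129 137 145
  150 149 149 149 150 150]
 [149 151 150 149 144 136 128 124 120 119 117 118 120 122 123 127 133 140
  144 148 150 150 151 149]
 [149 150 150 148 143 130 122 117 114 108 106 103 108 116 122 125 126 127
  133 144 151 150 149 150]
 [151 150 151 148 140 127 118 110 107 106 101  92  88  97 114 122 123 121
  128 143 150 150 150 151]
 [150 150 149 145 136 125 114 104 109 115 112  97  78  74 100 118 124 121
  128 143 149 150 149 149]
 [151 150 150 144 133 123 114 106 112 122 120 104  76  62  86 115 122 122
  128 143 150 14
[... 627 characters left out ...]
150 150 150 149 145 141 135 129 125 126 126 130 137 141 146 148
  150 150 150 151 150 150]
 [149 150 149 149 150 149 149 148 145 140 137 137 139 141 146 148 149 150
  150 150 150 150 151 150]
 [149 150 149 149 149 149 150 150 150 148 147 147 147 148 150 151 150 150
  150 150 149 150 150 150]
 [149 150 149 150 149 149 149 150 150 150 150 150 150 150 151 150 150 149
  150 151 150 150 151 150]
 [149 149 149 150 149 150 150 150 150 150 149 151 151 150 150 150 149 150
  150 149 149 150 149 150]]
1577.5 ((241.95977783203125, 278.41937255859375), (44.766395568847656, 47.8531494140625), 78.26119232177734)
[420.5 190.2  39. ] [419.9 185.3  98. ]
[242.3 278.3] [216.5 233.7]
[240.7 278.1] [214.7 222.5]
```

Request:
send_rows(
  commands=[
    [0, 0, 0, 0.05, 0, 0, 0],
    [0, 0, 0, 0.1, 0, 0, 0],
    [0, 0, 0, 0.13, 0, 0, 0],
    [0, 0, 0, 0.13, 0, 0, 0],
  ],
)

```text
clock: 4.85
tool_pos: [599.9, 233.7, 168.2]
orientation: [[0.441, 0.897, 0.004], [0.897, -0.441, 0.001], [0.003, 0.003, -1.0]]
force: [-0.4, -0.9, -1.8]
opening: 24.6
finger_force: 30.0
```

Request:
send_rows(
  commands=[
    [0, -0.045, -0.011, 0, 0, 0, 0],
    [0, -0.09, -0.022, 0, 0, 0, 0],
    [0, -0.135, -0.033, 0, 0, 0, 0],
    [0, -0.165, -0.04, 0, 0, 0, 0],
    [0, -0.178, -0.043, 0, 0, 0, 0],
    [0, -0.178, -0.043, 0, 0, 0, 0],
    [0, -0.178, -0.043, 0, 0, 0, 0],
    [0, -0.178, -0.043, 0, 0, 0, 0],
  ],
)

```text
clock: 5.85
tool_pos: [421.6, 190.4, 165.9]
orientation: [[0.441, 0.897, 0.0], [0.897, -0.441, 0.0], [0.0, 0.0, -1.0]]
force: [0.6, -0.6, -1.4]
opening: 24.6
finger_force: 30.0
```

```bash
python3 - <<'E'
from h import *
a=snap('top','t1')[220:320,180:300]; b=snap('scene','s1')[150:250,160:280]
cv2.imwrite('pics/d1.png',cv2.resize(np.hstack([a,b])[:,:,::-1],None,fx=3.3,fy=3.3,interpolation=cv2.INTER_CUBIC))
s=readout.state(); print(s['tool_pos'],s['force'])
E
```

```text
[421.3 190.3 165.8] [-0.7 -0.4 -1.4]
```

View pics/d1.png

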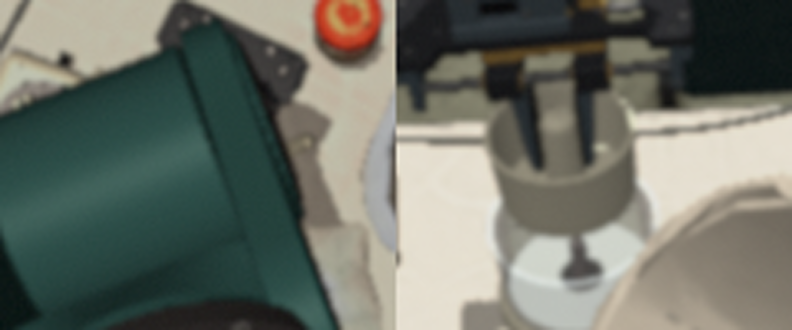

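In d1, the scene half shows the middle bowl gripped upright above the work bowl, with its foot around (560,215) and the spindle at (577,250). The arm hides the top view.

Request:
send_rows(
  commands=[
    [0, -0.0005, 0, -0.015, 0, 0, 0],
    [0, -0.0005, 0, -0.03, 0, 0, 0],
    [0, -0.0005, 0, -0.04, 0, 0, 0],
    [0, -0.0005, 0, -0.045, 0, 0, 0],
    [0, -0.0005, 0, -0.049, 0, 0, 0],
    [0, -0.0005, 0, -0.052, 0, 0, 0],
    [0, -0.0005, 0, -0.054, 0, 0, 0],
    [0, -0.0005, 0, -0.056, 0, 0, 0],
    [0, -0.0005, 0, -0.058, 0, 0, 0],
    [0, -0.0005, 0, -0.058, 0, 0, 0],
  ],
)

```text
clock: 7.2
tool_pos: [420.2, 190.2, 107.8]
orientation: [[0.441, 0.897, -0.0], [0.897, -0.441, -0.0], [-0.0, -0.0, -1.0]]
force: [-0.1, 0.5, -1.7]
opening: 24.5
finger_force: 30.0
```

Request:
send_rows(
  commands=[
    [0, 0, 0, -0.005, 0, 0, 0],
    [0, 0, 0, -0.01, 0, 0, 0],
    [0, 0, 0, -0.015, 0, 0, 0],
    [0, 0, 0, -0.02, 0, 0, 0],
    [0, 0, 0, -0.025, 0, 0, 0],
    [0, 0, 0, -0.028, 0, 0, 0],
    [0, 0, 0, -0.03, 0, 0, 0],
    [0, 0, 0, -0.031, 0, 0, 0],
    [0, 0, 0, -0.032, 0, 0, 0],
    [0, 0, 0, -0.032, 0, 0, 0],
  ],
)

```text
clock: 8.45
tool_pos: [420.3, 190.3, 76.0]
orientation: [[0.441, 0.897, 0.0], [0.897, -0.441, 0.0], [0.0, 0.0, -1.0]]
force: [-0.2, -0.3, -1.3]
opening: 24.4
finger_force: 30.0
```

Request:
send_rows(
  commands=[
    [0, 0, 0, -0.0005, 0, 0, 0],
    [0, 0, 0, -0.001, 0, 0, 0],
    [0, 0, 0, -0.0015, 0, 0, 0],
    [0, 0, 0, -0.002, 0, 0, 0],
    [0, 0, 0, -0.002, 0, 0, 0],
  ],
)

```text
clock: 9.07
tool_pos: [420.4, 190.3, 74.7]
orientation: [[0.441, 0.897, -0.0], [0.897, -0.441, -0.0], [-0.0, -0.0, -1.0]]
force: [-7.0, -2.8, 21.9]
opening: 24.3
finger_force: 30.0
```

Request:
send_rows(
  commands=[
    [0.48, 0, 0, 0.001, 0, 0, 0],
    [0.48, 0, 0, 0.001, 0, 0, 0],
    [0.48, 0, 0, 0.001, 0, 0, 0],
    [0.48, 0, 0, 0.03, 0, 0, 0],
    [0.48, 0, 0, 0.08, 0, 0, 0],
    [0.6, 0, 0, 0.11, 0, 0, 0],
    [0.6, 0.05, -0.023, 0.11, 0, 0, 0],
    [0.6, 0.1, -0.046, 0.11, 0, 0, 0],
    [0.6, 0.15, -0.07, 0.11, 0, 0, 0],
    [0.6, 0.2, -0.092, 0.11, 0, 0, 0],
  ],
  force=5,
)

```text
clock: 10.32
tool_pos: [621.8, 97.2, 183.7]
orientation: [[0.441, 0.897, -0.0], [0.897, -0.441, 0.0], [-0.0, -0.0, -1.0]]
force: [-0.1, 1.3, -0.1]
opening: 54.7
finger_force: 0.0
```

Request:
send_rows(
  commands=[
    [0.6, 0.04, -0.017, 0, 0, 0, 0],
    [0.6, 0.06, -0.026, 0, 0, 0, 0],
    [0.6, 0.06, -0.026, -0.02, 0, 0, 0],
    [0.6, 0.06, -0.026, -0.03, 0, 0, 0],
    [0.6, 0.06, -0.026, -0.03, 0, 0, 0],
    [0.6, 0.06, -0.026, -0.03, 0, 0, 0],
  ],
)

```text
clock: 11.08
tool_pos: [680.0, 72.6, 154.2]
orientation: [[0.441, 0.898, 0.0], [0.898, -0.441, 0.0], [0.0, 0.0, -1.0]]
force: [-0.6, 0.2, 0.0]
opening: 54.8
finger_force: 0.0
```

```bash
python3 - <<'E'
from h import *
a=snap('top','t2')[130:330,160:360]; b=snap('scene','s2')[150:250,170:370]
k=3
cv2.imwrite('pics/d2.png',cv2.resize(np.vstack([b,a])[:200,:,::-1],None,fx=k,fy=k,interpolation=cv2.INTER_CUBIC) if 0 else np.hstack([cv2.resize(a[70:,:130,::-1],(390,390),interpolation=2),cv2.resize(b[:100,:130,::-1],(390,300),interpolation=2)[:, :, :] if 0 else cv2.copyMakeBorder(cv2.resize(b[:,:,::-1],(400,200),interpolation=2),0,190,0,0,0)]))
print(readout.state()['tool_pos'])
E
```

```text
[680.4  72.5 154.6]
```

View pics/d2.png

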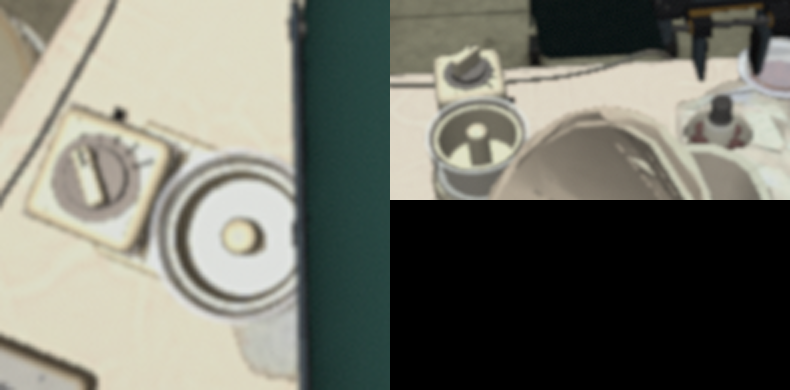

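d2 shows the middle bowl seated level inside the work bowl, with its chimney at (240,236) in the left crop. The gripper is right above the small bowl's knob, at (721,108) in the right crop.

Request:
send_rows(
  commands=[
    [0.6, 0, 0, -0.04, 0, 0, 0],
    [0.6, 0, 0, -0.06, 0, 0, 0],
    [0.6, 0, 0, -0.074, 0, 0, 0],
    [0.6, 0, 0, -0.074, 0, 0, 0],
    [0.2, 0, 0, -0.074, 0, 0, 0],
    [0.2, 0, 0, -0.074, 0, 0, 0],
    [0.2, 0, 0, -0.074, 0, 0, 0],
    [0.6, 0, 0, -0.074, 0, 0, 0],
    [0.6, 0, 0, -0.074, 0, 0, 0],
    [0.6, 0, 0, -0.074, 0, 0, 0.1],
  ],
  force=5,
)

```text
clock: 12.42
tool_pos: [680.2, 72.2, 80.0]
orientation: [[0.348, 0.938, -0.0], [0.938, -0.348, 0.0], [0.0, -0.0, -1.0]]
force: [-0.7, 0.3, 0.5]
opening: 53.3
finger_force: 0.0
```

Request:
send_rows(
  commands=[
    [0.6, 0, 0, 0, 0, 0, 0.18],
    [0.6, 0, 0, 0, 0, 0, 0.36],
    [0.6, 0, 0, 0, 0, 0, 0.54],
    [0.6, 0, 0, 0, 0, 0, 0.72],
    [0.6, 0, 0, 0, 0, 0, 0.9],
    [0.6, 0, 0, 0, 0, 0, 1.08],
    [0.6, 0, 0, 0, 0, 0, 1.26],
    [0.6, 0, 0, 0, 0, 0, 1.44],
    [0.6, 0, 0, 0, 0, 0, 1.471],
    [0.6, 0, 0, 0, 0, 0, 1.471],
  ],
)

```text
clock: 13.68
tool_pos: [680.3, 72.3, 79.9]
orientation: [[-0.896, 0.444, 0.0], [0.444, 0.896, 0.0], [-0.0, 0.0, -1.0]]
force: [0.6, -0.4, -0.7]
opening: 54.7
finger_force: 0.0
```

Request:
send_rows(
  commands=[
    [0.0, 0, 0, 0, 0, 0, 0],
    [0, 0, 0, 0, 0, 0, 0],
    [0, 0, 0, 0, 0, 0, 0],
    [0, 0, 0, 0, 0, 0, 0],
    [0, 0, 0, 0, 0, 0, 0],
  ],
  force=30,
)

```text
clock: 14.3
tool_pos: [680.2, 72.2, 79.8]
orientation: [[-0.897, 0.441, -0.0], [0.441, 0.897, -0.0], [0.0, -0.0, -1.0]]
force: [-0.2, -0.3, -1.5]
opening: 25.3
finger_force: 29.9
```

```bash
python3 - <<'E'
from h import *
a=('top',160+240.5/3-.5,200+236.5/3-.5); b=('scene',170+87.5/2-.5,150+130.5/2-.5)
print(onz(*a,105),onz(*b,105),tri(a,b))
E
```

```text
[420.1 189.4 105. ] [420.6 190.  105. ] (array([420.2, 189.3, 105.9]), np.float64(0.26976562615573646))
```

Request:
send_rows(
  commands=[
    [0, 0, 0, 0.04, 0, 0, 0],
    [0, 0, 0, 0.09, 0, 0, 0],
    [0, 0, 0, 0.14, 0, 0, 0],
    [0, -0.045, 0.02, 0.14, 0, 0, 0],
    [0, -0.09, 0.04, 0.14, 0, 0, 0],
    [0, -0.135, 0.061, 0.14, 0, 0, 0],
    [0, -0.18, 0.081, 0.14, 0, 0, 0],
    [0, -0.22, 0.1, 0.14, 0, 0, 0],
    [0, -0.25, 0.113, 0.14, 0, 0, 0],
    [0, -0.26, 0.1175, 0.14, 0, 0, 0],
  ],
)

```text
clock: 15.55
tool_pos: [418.9, 190.2, 220.0]
orientation: [[-0.898, 0.44, 0.0], [0.44, 0.898, 0.0], [-0.0, 0.0, -1.0]]
force: [0.1, 0.3, -0.1]
opening: 25.4
finger_force: 29.9
```

Request:
send_rows(
  commands=[
    [0, 0, 0, 0, 0, 0, 0],
    [0, 0, 0, 0, 0, 0, 0],
    [0, 0, 0, -0.015, 0, 0, 0],
    [0, 0, 0, -0.022, 0, 0, 0],
    [0, 0, 0, -0.026, 0, 0, 0],
    [0, 0, 0, -0.026, 0, 0, 0],
  ],
)

```text
clock: 16.3
tool_pos: [420.2, 189.6, 193.5]
orientation: [[-0.897, 0.441, -0.001], [0.441, 0.897, -0.0], [0.001, -0.001, -1.0]]
force: [-0.5, 0.1, -1.0]
opening: 25.5
finger_force: 29.9
```

```bash
python3 - <<'E'
from h import *
b=snap('scene','s3')[140:260,150:310]
cv2.imwrite('pics/d3.png',cv2.resize(b[:,:,::-1],None,fx=5,fy=5,interpolation=2))
s=readout.state(); print(s['tool_pos'],s['force'])
E
```

```text
[420.3 189.7 193.9] [ 0.2 -0.1 -1.2]
```

View pics/d3.png

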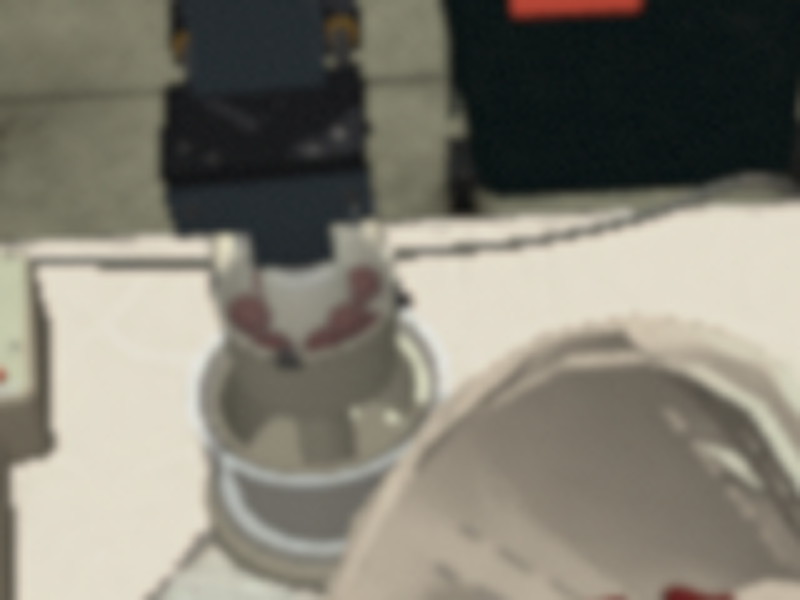

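d3 shows the small bowl held upright over the middle of the bowls (foot about (310,390), chimney about (325,430)).

Request:
send_rows(
  commands=[
    [0, 0, 0, -0.006, 0, 0, 0],
    [0, 0, 0, -0.01, 0, 0, 0],
    [0, 0, 0, -0.014, 0, 0, 0],
    [0, 0, 0, -0.018, 0, 0, 0],
    [0, 0, 0, -0.022, 0, 0, 0],
    [0, 0, 0, -0.026, 0, 0, 0],
    [0, 0, 0, -0.03, 0, 0, 0],
    [0, 0, 0, -0.03, 0, 0, 0],
  ],
)

```text
clock: 17.35
tool_pos: [420.1, 189.7, 163.6]
orientation: [[-0.897, 0.441, -0.001], [0.441, 0.897, -0.0], [0.0, -0.0, -1.0]]
force: [-0.5, -0.4, -1.9]
opening: 25.5
finger_force: 29.9
```

Free so far. Going on down.

Request:
send_rows(
  commands=[
    [0, 0, 0, -0.006, 0, 0, 0],
    [0, 0, 0, -0.012, 0, 0, 0],
    [0, 0, 0, -0.018, 0, 0, 0],
    [0, 0, 0, -0.024, 0, 0, 0],
    [0, 0, 0, -0.029, 0, 0, 0],
    [0, 0, 0, -0.033, 0, 0, 0],
    [0, 0, 0, -0.036, 0, 0, 0],
    [0, 0, 0, -0.038, 0, 0, 0],
    [0, 0, 0, -0.039, 0, 0, 0],
    [0, 0, 0, -0.039, 0, 0, 0],
  ],
)

```text
clock: 18.6
tool_pos: [420.3, 189.7, 125.0]
orientation: [[-0.897, 0.441, 0.0], [0.441, 0.897, 0.0], [-0.0, 0.0, -1.0]]
force: [0.0, 0.6, -1.7]
opening: 25.3
finger_force: 29.9
```

Request:
send_rows(
  commands=[
    [0, 0, 0, -0.0005, 0, 0, 0],
    [0, 0, 0, -0.001, 0, 0, 0],
    [0, 0, 0, -0.0015, 0, 0, 0],
    [0, 0, 0, -0.0025, 0, 0, 0],
    [0, 0, 0, -0.0025, 0, 0, 0],
  ],
)

```text
clock: 19.23
tool_pos: [420.5, 189.8, 122.6]
orientation: [[-0.897, 0.441, 0.0], [0.441, 0.897, 0.0], [-0.0, 0.0, -1.0]]
force: [-0.5, 0.6, 2.9]
opening: 24.9
finger_force: 29.9
```

Request:
send_rows(
  commands=[
    [0, 0, 0, -0.0007, 0, 0, 0],
    [0, 0, 0, -0.0007, 0, 0, 0],
    [0.5, 0, 0, 0, 0, 0, 0],
    [0.5, 0, 0, 0, 0, 0, 0],
    [0.5, 0, 0, 0, 0, 0, 0],
    [0.5, 0, 0, 0.02, 0, 0, 0],
    [0.5, 0, 0, 0.05, 0, 0, 0],
    [0.5, 0, 0, 0.07, 0, 0, 0],
    [0.5, 0, 0, 0.07, 0, 0, 0],
  ],
)

```text
clock: 20.35
tool_pos: [421.0, 190.0, 193.4]
orientation: [[-0.897, 0.441, 0.002], [0.441, 0.897, 0.001], [-0.002, 0.002, -1.0]]
force: [-0.0, 0.3, 0.2]
opening: 45.9
finger_force: 0.0
```

```bash
python3 - <<'E'
from h import *
im=cv2.imread('pics/t2.png'); k=6
x0,y0=174,242; c=cv2.resize(im[y0:278,x0:214],None,fx=k,fy=k,interpolation=2); g=cv2.cvtColor(c,6)
u=lambda p:('top',(p[0]+.5)/k-.5+x0,(p[1]+.5)/k-.5+y0)
for th in(125,140,155):
    n,l,s,ce=cv2.connectedComponentsWithStats((g>th).astype(np.uint8))
    for i in range(1,n):
        if 300<s[i,4]<8000 and abs(ce[i][0]-115)<40:
            r=cv2.minAreaRect(np.argwhere(l==i)[:,::-1].astype(np.float32)); b=cv2.boxPoints(r)
            P=np.array([onz(*u(p),128) for p in b]); e=[P[1]-P[0],P[2]-P[1]]; L=max(e,key=np.linalg.norm)
            print(th,s[i,4],P.mean(0),[np.linalg.norm(v) for v in e],np.round(np.arctan(L[1]/L[0]),3))
E
```

```text
155 1893 [462.7 272.8 128. ] [np.float64(9.893518442240476), np.float64(28.30861078972632)] 0.315
```

```bash
python3 - <<'E'
from h import *
b=snap('scene','s4')[170:250,180:240][:,:,::-1]; a=cv2.imread('pics/t2.png')[242:278,174:214]
cv2.imwrite('pics/d4.png',np.hstack([cv2.resize(a,(480,432),interpolation=2),cv2.resize(b,(320,432),interpolation=2)]))
E
```

```text
(no output)
```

View pics/d4.png

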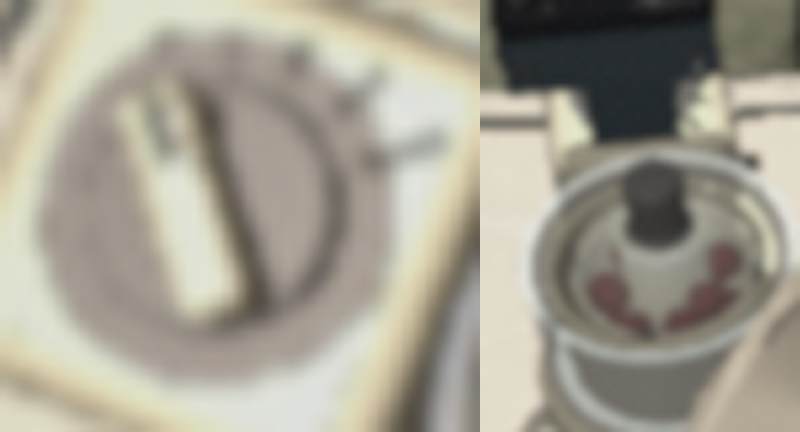

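d4: the small bowl sits low and level within the rim (right). The dial bar's top face (left, 12× crop) runs from (153,97), the end with the black line, to (213,309).

```bash
python3 - <<'E'
from h import *
u=lambda x,y:onz('top',(x+.5)/12-.5+174,(y+.5)/12-.5+242,128)
a,b=u(153,97),u(213,309); print(a,b,(a+b)/2,np.linalg.norm(a-b),np.arctan2(*(a-b)[1::-1]))
print(np.linalg.norm(u(122,110)-u(185,85)))
s=readout.state(); q=s['qpos']; print(s['tool_pos'],q.round(2))
E
```

```text
[478. 295. 128.] [442.6 284.1 128. ] [460.3 289.5 128. ] 36.98096927227358 0.29885705390138817
11.22640296383933
[420.4 189.8 192.4] [ 0.4  0.   2.2 -0.   0.9 -0.7]
```

Request:
send_rows(
  commands=[
    [0.5, 0.015, 0.035, 0, 0, 0, 0.17],
    [0.5, 0.03, 0.075, 0, 0, 0, 0.34],
    [0.5, 0.04, 0.099, 0, 0, 0, 0.51],
    [0.5, 0.04, 0.099, 0, 0, 0, 0.68],
    [0.5, 0.04, 0.099, 0, 0, 0, 0.767],
    [0.5, 0.04, 0.099, -0.03, 0, 0, 0.767],
    [0.5, 0.04, 0.099, -0.055, 0, 0, 0.767],
    [0.5, 0.04, 0.099, -0.072, 0, 0, 0.767],
    [0.5, 0.04, 0.099, -0.083, 0, 0, 0.767],
    [0.5, 0.04, 0.099, -0.083, 0, 0, 0.767],
  ],
  force=5,
)

```text
clock: 21.65
tool_pos: [460.0, 288.6, 108.8]
orientation: [[-0.952, -0.305, -0.001], [-0.305, 0.952, -0.001], [0.001, -0.0, -1.0]]
force: [0.7, 0.1, 0.8]
opening: 45.5
finger_force: 0.0
```

Request:
send_rows(
  commands=[
    [0, 0, 0, 0, 0, 0, 0],
    [0, 0, 0, 0, 0, 0, 0],
    [0, 0, 0, 0, 0, 0, 0],
    [0, 0, 0, 0, 0, 0, 0],
    [0, 0, 0, 0, 0, 0, 0],
  ],
  force=5,
)

```text
clock: 22.28
tool_pos: [460.2, 289.6, 109.8]
orientation: [[-0.952, -0.305, 0.0], [-0.305, 0.952, 0.002], [-0.001, 0.001, -1.0]]
force: [-4.9, 8.9, 2.9]
opening: 12.8
finger_force: 5.0
```

```bash
python3 - <<'E'
from h import *
s=readout.state(); print(s['tool_pos'],s['force'],s['wrist_torque'].round(3),s['opening'],s['finger_force'],s['qpos'].round(2))
E
```

```text
[460.2 289.6 109.8] [-4.9  8.9  2.9] [1.8 0.8 0.1] 12.811557671759042 5.005369931459427 [ 0.5  0.3  2.1  0.   0.8 -1.4]
```

Request:
send_rows(
  commands=[
    [0, -0.0005, 0.001, 0, 0, 0, 0],
    [0, -0.0005, 0.001, 0, 0, 0, 0],
    [0, -0.0005, 0.001, 0, 0, 0, 0],
  ],
  force=40,
)

```text
clock: 22.65
tool_pos: [460.1, 290.0, 109.9]
orientation: [[-0.952, -0.305, 0.001], [-0.305, 0.952, 0.001], [-0.001, 0.0, -1.0]]
force: [-1.1, 2.9, 5.9]
opening: 11.8
finger_force: 40.0
```

```bash
python3 - <<'E'
from h import *
np.set_printoptions(precision=3,suppress=True)
s=readout.state(); print(s['tool_pos'],s['force'],s['wrist_torque'],s['opening'],s['finger_force'],s['qpos'])
E
```

```text
[460.108 290.042 109.863] [-1.125  2.879  5.929] [0.533 0.213 0.119] 11.849881728361254 39.99449014663696 [ 0.52   0.291  2.093  0.     0.757 -1.362]
```

Request:
send_rows(
  commands=[
    [0, -0.0005, 0.0005, 0, 0, 0, -0.15],
    [0, -0.0005, 0.0005, 0, 0, 0, -0.3],
    [0, -0.0005, 0.0005, 0, 0, 0, -0.45],
    [0, -0.0005, 0.0005, 0, 0, 0, -0.6],
    [0, -0.0005, 0.0005, 0, 0, 0, -0.75],
    [0, -0.0005, 0.0005, 0, 0, 0, -0.88],
    [0, -0.0005, 0.0005, 0, 0, 0, -1.0],
    [0, -0.0005, 0.0005, 0, 0, 0, -1.08],
    [0, -0.0005, 0.0005, 0, 0, 0, -1.1],
    [0, -0.0005, 0.0005, 0, 0, 0, -1.1],
  ],
  force=40,
)

```text
clock: 23.9
tool_pos: [460.4, 291.3, 109.9]
orientation: [[-0.703, 0.711, 0.002], [0.711, 0.703, 0.002], [-0.0, 0.003, -1.0]]
force: [4.0, 12.4, -1.6]
opening: 12.1
finger_force: 40.0
```

```bash
python3 - <<'E'
from h import *
np.set_printoptions(precision=3,suppress=True)
s=readout.state(); print(s['force'],s['wrist_torque'],s['opening'],s['orientation'][:2,1],np.arctan2(s['orientation'][1,1],s['orientation'][0,1])-1.571)
E
```

```text
[ 4.01  12.402 -1.648] [ 1.895 -0.69   0.049] 12.098510229118624 [0.711 0.703] -0.7907728839262747
```

Request:
send_rows(
  commands=[
    [0, 0, 0, 0, 0, 0, -0.04],
    [0, 0, 0, 0, 0, 0, -0.07],
    [0, 0, 0, 0, 0, 0, -0.07],
    [0, 0, 0, 0, 0, 0, -0.07],
  ],
)

```text
clock: 24.4
tool_pos: [460.4, 291.4, 109.9]
orientation: [[-0.652, 0.758, 0.003], [0.758, 0.652, 0.002], [0.0, 0.004, -1.0]]
force: [4.2, 11.0, -4.3]
opening: 11.7
finger_force: 40.0
```

```bash
python3 - <<'E'
from h import *
np.set_printoptions(precision=3,suppress=True)
s=readout.state(); print(s['force'],s['wrist_torque'],s['opening'],np.arctan2(s['orientation'][1,1],s['orientation'][0,1])-1.571)
E
```

```text
[ 4.202 11.043 -4.336] [ 1.98  -0.678  0.143] 11.729348096163239 -0.86035117869619
```

Request:
send_rows(
  commands=[
    [0, 0.0003, 0.001, 0, 0, 0, 0],
    [0, 0.0003, 0.001, 0, 0, 0, 0],
    [0, 0.0003, 0.001, 0, 0, 0, 0],
    [0, 0.0003, 0.001, 0, 0, 0, 0],
  ],
)

```text
clock: 24.9
tool_pos: [460.4, 291.6, 109.8]
orientation: [[-0.653, 0.758, 0.002], [0.758, 0.653, 0.001], [-0.0, 0.002, -1.0]]
force: [4.2, 2.5, 1.9]
opening: 11.6
finger_force: 40.0
```

```bash
python3 - <<'E'
from h import *
np.set_printoptions(precision=3,suppress=True)
s=readout.state(); print(s['force'],s['wrist_torque'],s['opening'],np.arctan2(s['orientation'][1,1],s['orientation'][0,1])-1.571)
a=snap('scene','s5')[140:250,160:300]; b=snap('top','t5')[120:320,160:380]
cv2.imwrite('pics/d5.png',np.hstack([cv2.resize(a[:,:,::-1],(450,354),interpolation=2),cv2.resize(b[:,:,::-1],(350,354),interpolation=2)]))
E
```

```text
[4.218 2.526 1.89 ] [ 0.384 -0.962  0.176] 11.587538350531094 -0.8599992312227519
```

View pics/d5.png

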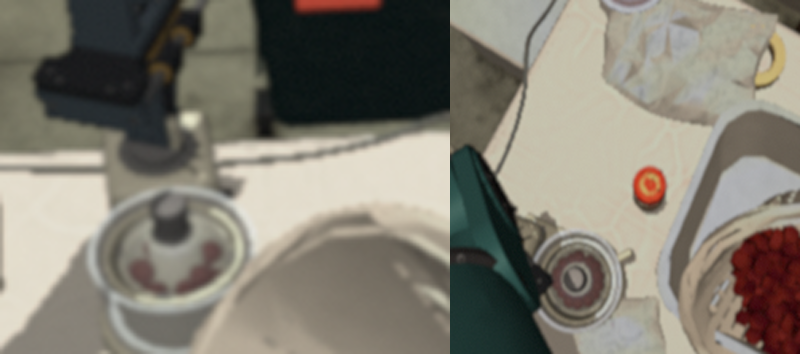

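d5 shows the fingers holding the dial bar (155,130). Both bowls are still nested, with the knob at (170,215), and the salt jar and tape roll have not moved. The 0.176 N m reading matches the third click.

```bash
python3 -c "
from workcell import job; print(job.hand_in())"
```

```text
the job is handed in; nothing more can be done
None
```

I handed the job in at about 25 s: both bowls sit right down on the spindle, the gripper is holding the dial at about 1.2 rad (third click, estimated from turn angle and wrist torque), and the salt jar and tape roll were not touched.

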